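Feel the end float of two shafts and shim the loose one

TASK

Test the two blue bearing units one after the other: pinch the hub, push the shaft in to its stop, then pull it out to its other stop, and leave it pulled out before you go on to the next. Then take the red-tabbed horseshoe spacer from its stand and drop it over the bare shaft, between hub and housing, of the unit with the larger end float, so that it hangs upright on the shaft. Leave both shafts pulled out and do not disturb the tools lying about.

Things in the scene. Friction and masses are not known exactly. Their poses are not given: they have to be found in the camera images.
- unit_a: Blue block on a dark steel foot, fixed. Origin: underside, below the middle of the front face; +x into the block. The shaft leaves the front along -x, axis 60 mm above the worktop. Foot 105 x 100 x 10 mm, x from -5 to +100 mm; block 64 mm wide, 76 mm high, x from +5 to +90 mm, with a 34 mm round bearing cap whose flat front is the front face, x = 0.
- unit_b: Looks just like unit_a; same sizes and axes.
- hub_a (a joint): Slide of unit_a's shaft and hub, m: 0 = in at its stop, grows as the hub is pulled out (unit's -x). Rigid stop at each end; 2 N friction, stays where left. Starts between its stops. One unit has 4 mm of travel, the other 12 mm; which is not said here: feel it.
- hub_b (a joint): As hub_a, for unit_b.
- hub_a_grip (a point): Hub: aluminium cylinder 28 mm across, 34 mm long, on a 12 mm shaft; fully in, 3 mm of shaft shows between front face and hub (7 or 15 mm fully out). Point on the axis in the middle of the hub's length (60 mm above the worktop), moves with the hub; x as the unit's x. Pinch the hub here from above across its 28 mm, fingers either side of the shaft.
- hub_b_grip (a point): The same for unit_b.
- unit_a_gap (a point): On the shaft's top line (66 mm above the worktop), 7.5 mm in front of the front face; axes as the unit. A seated spacer has its crown point near here.
- unit_b_gap (a point): The same for unit_b.
- spacer: Loose horseshoe spacer, 60 g, upright in the stand: steel plate 8 mm thick (x), 36 mm wide (y), red plastic tab on top, 92 mm high in all. Origin: middle of the underside of its two legs, z up. Slot open at the bottom, 16 mm wide (22 mm in the lowest 10 mm), 34 mm high. Steel to z = 46 mm; above it the tab, 10 mm thick (x), 22 mm wide (y).
- spacer_crown (a point): Middle of the crown of the slot (34 mm above the spacer's origin), axes as the spacer: this rests on the shaft's top line.
- spacer_tab (a point): Middle of the grip of the red tab, 76 mm above the spacer's origin; pinch it across its 10 mm thickness (spacer's x) from above.
- stand: Grey plastic stand, fixed, 60 x 70 mm, 28 mm high; origin under its centre. The spacer stands in its slot on a 4 mm floor, the slot 11 mm wide along x and 39 mm along y, walls to 28 mm; lift the spacer at least 30 mm straight up to clear it.
- caliper: Caliper lying flat, 54 x 200 x 10 mm, bystander.
- side_cutters: Side cutters with dark handles, lying, 46 x 134 x 14 mm, bystander.
- torque_driver: Screwdriver with fat black handle, lying, 31 x 190 x 30 mm, bystander.
There are look-alikes about, which are no part of the job. What is shaped like the unit_a but turquoise is not meant.

How it is judged:
On the way, in this order (a step that is already met when the one before it is completed fails the run):
1. one of the shafts is pushed in to its stop (within 1.5 mm) (value of joint any of hub_a, hub_b below 0.0015 m), for 0.2 s.
2. a shaft is pulled out to its outer stop (within 1.5 mm) ((value of joint hub_a above 0.0028 m or value of joint hub_b above 0.0105 m)), for 0.2 s.
3. with that one left pulled out, the other is pushed in to its stop (((value of joint hub_a above 0.0028 m and value of joint hub_b below 0.0015 m) or (value of joint hub_b above 0.0105 m and value of joint hub_a below 0.0015 m))), for 0.2 s.
4. the other is pulled out too, so that both are out (value of joint hub_a above 0.0028 m and value of joint hub_b above 0.0105 m), for 0.2 s.
At the end, for the whole second after the job is handed in: Spacer at rest on the shaft with the larger (12 mm) float, between hub and housing: crown within 4 mm of the shaft's top line in height, 5 mm sideways, 6 mm along it from the gap point, leaning under 0.3 rad. Both shafts still out: the 4 mm one over 2 mm, the 12 mm one over 8.5 mm (value of joint hub_a above 0.002 m and value of joint hub_b above 0.0085 m and x of spacer_crown in the frame of unit_b_gap between -0.006 and 0.006 m and y of spacer_crown in the frame of unit_b_gap between -0.005 and 0.005 m and z of spacer_crown in the frame of unit_b_gap between -0.004 and 0.004 m and angle between spacer's own z axis and vertical below 0.3 rad and linear speed of spacer below 0.02 m/s); the robot touches nothing.
It fails at once if something lying by is disturbed: caliper moved more than 20 mm (distance of caliper from where it was at the start of the episode above 0.02 m).
It fails at once if something lying by is disturbed: side cutters moved more than 20 mm (distance of side_cutters from where it was at the start of the episode above 0.02 m).
It fails at once if something lying by is disturbed: torque driver moved more than 20 mm (distance of torque_driver from where it was at the start of the episode above 0.02 m).
It also fails if it takes over 67 s, if anything falls off the work surface, if the arm or the gripper's body presses on something with over 40 N, if the wrist force passes 120 N, or if a joint passes its speed limit or range.

ROBOT

A 6-joint arm with a two-finger parallel gripper is mounted at the origin on a cart in front of the work surface, level with it; the furniture and walls round the work are solid. World frame = base frame: x ahead of the robot, y to its left, z up, the work surface at z = 0. Lengths are in m, angles in rad, forces in N, time in s.
With the tool pointing down it reaches from about 0.25 to 0.775 m from the base axis. Payload 8.9 kg.
Tool frame: the origin (TCP) lies between the finger pads; the fingertips stand 25 mm ahead of it and the grasp point (between the pads) lies 6 mm ahead of it; z points along the fingers, y is the line along which they close (so a half turn about z gives the same grasp; the last joint's range is limited). The gripper opens to 85 mm and grips with 20 to 120 N. Pads are 22 mm wide; open, the fingers measure 114 mm over their backs; the gripper's body (76 mm by 85 mm) begins 54 mm behind the grasp point. The pads swing forward as they close: fully open they stand 13 mm farther back than shut.
Start: joints at [-1.318, 0.291, -0.153, 1.127, 0, 1.431], TCP at [0.2, -0.485, 0.256] pointing down, gripper open.
Joint ranges: [-2.52, 2.52], [-0.91, 1.74], [-1.3, 1.37], [-1.96, 2.02], [-1.52, 1.47], [-3.14, 3.14]. Speed limits (rad/s): [2.22, 2.22, 2.79, 3.14, 3.14, 3.14].

INTERFACE

Orientations are given as a rotation vector (axis times angle).
In Python, from plant import readout, optics, finish_job gives the robot as it stands. The module is installed in compiled form; this text tells all that it offers.
- The arm moves only by the tool arm_command, never from a script. Its argument "motion" is a list of rows, each an object of numbers: "fingers": the opening, from -1 (shut) to 1 (fully open); "x", "y", "z": the shift along the tool's x, y, z in units of 0.5 m (1.0 is 0.5 m); "spin": the turn about the tool's z in units of 45 degrees (1.0 is 45 degrees). A call has 1 to 8 rows; each row is the pose to reach, as a shift and turn from the pose commanded when the call began, along the tool's axes at that moment; what a row does not reach only later rows make up. A row lasts 1/10 s, in which the tool goes at most 50 mm and 8.59 degrees, less where a joint would pass 70% of its speed; a pose out of reach is approached as far as the arm can. A call with a number of a shift or a turn outside -1 to 1 is refused whole. A call with a gripper value outside its range is refused whole. The fingers move at their own pace and stop on an object; the grip force is fixed at half the most. Time passes only in rows, so rows that repeat a pose let the fingers close. It gives the time, the measured TCP pose, the force, the opening and the grip force at its end, in the units of the state.
- readout.get_obs(): the state, without advancing time (a new reading comes with each control period).
- optics.capture(name): name is "side" or "top"; returns a dict with "img" (384x512x3 uint8, red, green, blue), "mtx" (3x3 intrinsics, pixels), "R" (3x3) and "t" (3): a world point X has camera coordinates R X + t. Camera axes: x right, y down, z forward; pixel columns grow to the right and rows downward; lengths in m; the calibration is good to about 2 mm. A picture is of the moment at which its call begins. There is no depth.
- finish_job(): hands the job in; it is judged then, once.
Trained networks look in a picture, given as the dict that the camera call returned (one of the last four; its "shot" number tells which), for a name from the list of things; names that differ only in an ending like _2 or _b are one class to them, and where a whole thing is asked for, a point or a joint stands for the part that bears it (a point fixed in the world has none). Each returns a list of dicts, best first, with "score" (0 to 1); they miss things now and then, are a little off and sometimes report something else, mostly with a low value. They report only what shows in the picture. A call takes as long as a camera call. They do not tell look-alikes from the thing itself.
- optics.regions_of(picture, query): "region" (384x512 bool, what is visible of it).
- optics.tip_of(picture, query): "location" ([x, y, z] in m, in world coordinates, good to about 4 mm: a listed point, or the origin of a listed thing).
The state is a dict: "time_s": time; "joints": joint angles; "dq": joint speeds; "tau": joint torques, N m; "position": TCP position; "tool_rot": TCP orientation; "wrist_force": force on the tool from outside, world axes, zero at the start; "ft_torque": the same for the moment, N m; "gripper_width": finger opening in m; "gripper_force": force on a finger pad.
Only numpy, scipy, OpenCV 4.12 (cv2) and the standard library are available. Lean on these libraries where they do the work, as an engineer would, in place of code of your own. Each camera call takes 0.05 s, during which the arm holds its last target. There are 200 camera calls.

## Working session

There is one attempt and no reset: what is moved stays moved. The work goes in short steps, Python scripts to look and compute and a tool call to move; the robot and the scene stay as the last step left them, time stands still between calls to the robot, and variables do not carry over. Pictures are saved under pics/ and viewed, at most 10 in all, crops included, and the job is handed in when it is done.

Besides the shell and the picture viewer there is one more tool, called after "Call:" as a command line: name --argument value ..., lists and objects as JSON in quotes. arm_command: Moves the arm, as the interface text tells. Shifts and turns lie within -1 to 1; 1 stands for 0.5 m of shift or 45 degrees of turn. Its arguments: {"type":"object","properties":{"motion":{"type":"array"}},"required":["motion"]}

```bash
mkdir -p pics
cat > h.py <<'E'
from plant import readout, optics, finish_job
import numpy as np, cv2
from scipy.spatial.transform import Rotation as Ro
def cap(n,f=None):
    c=optics.capture(n)
    if f: cv2.imwrite('pics/'+f,c['img'][:,:,::-1])
    return c
def px(c,X):
    p=c['mtx']@(c['R']@np.array(X)+c['t']); return p[:2]/p[2]
def plane(c,uv,z):
    d=c['R'].T@np.linalg.solve(c['mtx'],[uv[0],uv[1],1]); o=-c['R'].T@c['t']
    return o+d*(z-o[2])/d[2]
def pose():
    s=readout.get_obs(); return np.array(s['position']),Ro.from_rotvec(s['tool_rot']).as_matrix(),s
E
python3 - <<'E'
from h import *
np.set_printoptions(precision=4,suppress=True)
p,R,s=pose(); print(p,R,s['gripper_width'],s['wrist_force'])
for n in('top','side'):
    c=cap(n,n+'0.png')
    for q in('unit_a','hub_a_grip','spacer_tab','spacer','spacer_crown','stand','caliper','side_cutters','torque_driver'):
        print(n,q,[(np.round(d['location'],4).tolist(),round(d['score'],2),px(c,d['location']).round().tolist()) for d in optics.tip_of(c,q)])
E
```

```text
[ 0.2004 -0.4848  0.2557] [[ 0.9242  0.3818 -0.0003]
 [ 0.3818 -0.9242  0.0013]
 [ 0.0002 -0.0014 -1.    ]] 0.0854364191594448 [-0.0885  0.0158 -0.4862]
top unit_a [([0.6126, 0.2255, 0.0022], 0.71, [201.0, 173.0]), ([0.3892, -0.3677, -0.0021], 0.65, [369.0, 233.0]), ([0.6015, -0.2729, -0.0012], 0.55, [340.0, 174.0]), ([0.5106, 0.4069, 0.0011], 0.23, [150.0, 202.0])]
top hub_a_grip [([0.3642, -0.3777, 0.0573], 0.47, [378.0, 241.0]), ([0.5748, -0.2775, 0.0592], 0.39, [345.0, 179.0])]
top spacer_tab [([0.5818, -0.0426, 0.0796], 0.44, [277.0, 177.0])]
top spacer [([0.5832, -0.0428, -0.0007], 0.38, [276.0, 180.0])]
top spacer_crown [([0.5772, -0.0442, 0.0403], 0.54, [277.0, 180.0])]
top stand [([0.5844, -0.0432, 0.0017], 0.71, [276.0, 180.0])]
top caliper [([0.4191, -0.1394, -0.0023], 0.83, [304.0, 226.0])]
top side_cutters []
top torque_driver [([0.5069, 0.4061, -0.0023], 0.51, [150.0, 204.0]), ([0.5752, -0.278, 0.0561], 0.22, [345.0, 179.0])]
side unit_a [([0.5943, -0.2712, -0.0002], 0.77, [278.0, 281.0]), ([0.6134, 0.2216, 0.0007], 0.57, [290.0, 169.0]), ([0.386, -0.3665, -0.0043], 0.55, [187.0, 308.0])]
side hub_a_grip [([0.5915, -0.2755, 0.0644], 0.48, [278.0, 263.0]), ([0.5789, -0.2794, 0.0613], 0.46, [273.0, 265.0])]
side spacer_tab [([0.5958, -0.2708, 0.0022], 0.73, [279.0, 280.0]), ([0.5777, -0.0387, 0.081], 0.51, [277.0, 197.0])]
side spacer [([0.5779, -0.0409, 0.0086], 0.46, [276.0, 217.0])]
side spacer_crown [([0.5834, -0.0388, 0.0358], 0.49, [278.0, 209.0]), ([0.5951, -0.272, -0.0001], 0.34, [279.0, 281.0])]
side stand [([0.5838, -0.0452, 0.0034], 0.62, [278.0, 220.0]), ([0.5882, 0.2212, 0.0582], 0.44, [283.0, 155.0])]
side caliper [([0.4209, -0.1351, -0.003], 0.96, [217.0, 240.0])]
side side_cutters [([0.4327, 0.1236, -0.0003], 0.48, [233.0, 184.0])]
side torque_driver [([0.5098, 0.4092, 0.0005], 0.57, [263.0, 140.0])]
```

Run:
```python
import cv2
t=cv2.imread('pics/top0.png');s=cv2.imread('pics/side0.png')
cv2.imwrite('pics/tc.png',cv2.resize(t[140:290,130:400],(800,444),interpolation=cv2.INTER_CUBIC))
cv2.imwrite('pics/sc.png',cv2.resize(s[110:340,120:400],(730,600),interpolation=cv2.INTER_CUBIC))
```

```text
(no output)
```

View pics/tc.png

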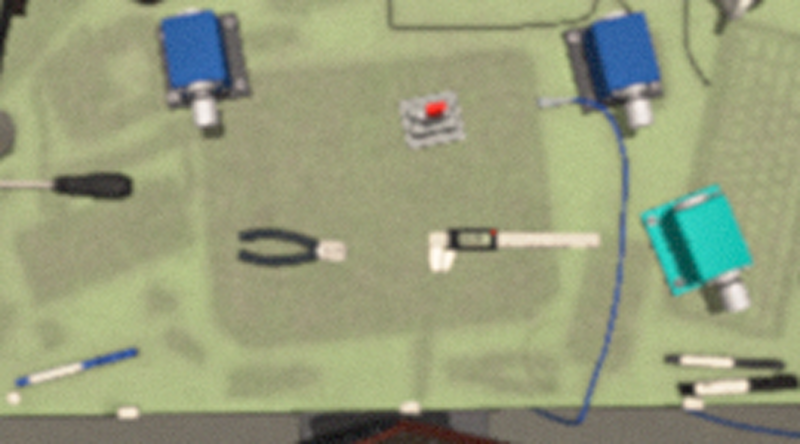

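View pics/sc.png

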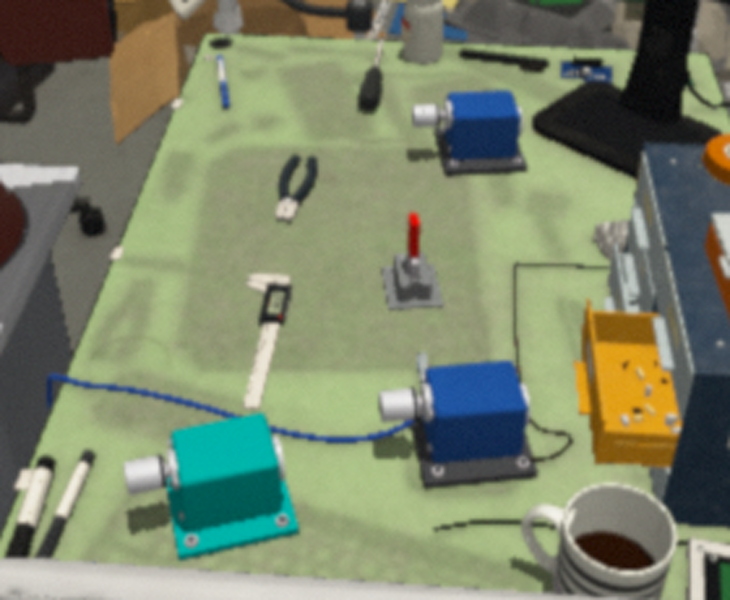

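The top view (crop) shows the blue units at about crop (200,60) and (620,60), with their hubs toward the robot. The turquoise decoy is at (700,240) and the spacer's red tab at (435,108), in the stand. The caliper and cutters lie between them and the robot. Next I'll fit the poses by silhouette.

```bash
cat > fit.py <<'E'
from h import *
from scipy.optimize import minimize
def box(c,x,y,yaw,b,S=8):
    r=Ro.from_euler('z',yaw).as_matrix()
    P=np.array([px(c,r@[X,Y,Z]+[x,y,0]) for X in b[:2] for Y in b[2:4] for Z in b[4:]])
    return cv2.convexHull((P*S+S/2).astype(np.float32)).astype(np.int32)
def cost(v,data,b,S=8):
    e=0
    for c,m,(u0,v0,u1,v1) in data:
        h=box(c,*v,b)-np.array([u0*S,v0*S])
        im=np.zeros(((v1-v0)*S,(u1-u0)*S),np.uint8); cv2.fillPoly(im,[h],1)
        f=cv2.resize(im.astype(np.float32),(u1-u0,v1-v0),interpolation=cv2.INTER_AREA)
        e+=np.abs(f-m[v0:v1,u0:u1]).sum()/m[v0:v1,u0:u1].sum()
    return e
def fit(cs,masks,v0,b):
    data=[]
    for c,m in zip(cs,masks):
        h=box(c,*v0,b)[:,0]/8; lo=(h.min(0)-14).astype(int); hi=(h.max(0)+14).astype(int)
        data.append((c,m.astype(np.float32),(*lo,*hi)))
    best=None
    for dy in(-.4,-.2,0,.2,.4):
        x0=np.array(v0)+[0,0,dy]
        r=minimize(cost,x0,args=(data,b),method='Nelder-Mead',options=dict(initial_simplex=[x0,x0+[.006,0,0],x0+[0,.006,0],x0+[0,0,.1]],xatol=1e-4,fatol=1e-4))
        if best is None or r.fun<best.fun: best=r
    return best.x.round(4),round(best.fun,3)
def col(c,lo,hi):
    h=cv2.cvtColor(c['img'],cv2.COLOR_RGB2HSV); return cv2.inRange(h,lo,hi)>0
E
python3 - <<'E'
from fit import *
cs=[cap('top'),cap('side')]
bl=[col(c,(104,130,40),(125,255,255)) for c in cs]
for n,v in(('L',(.613,.223,.1)),('R',(.597,-.272,.1))):
    print(n,fit(cs,bl,v,(.005,.09,-.032,.032,.01,.076)),[fit([c],[m],v,(.005,.09,-.032,.032,.01,.076)) for c,m in zip(cs,bl)])
    for c in cs:
        for q in('hub_a_grip','unit_a_gap'):
            for d in optics.tip_of(c,q):
                if np.linalg.norm(np.array(d['location'][:2])-v[:2])<.1: print(q,np.round(d['location'],4),d['score'])
rd=[col(c,(0,150,80),(8,255,255))|col(c,(172,150,80),(180,255,255)) for c in cs]
print('tab',fit(cs,rd,(.58,-.042,.1),(-.005,.005,-.011,.011,.05,.096)))
st=[]
for c in cs:
    r=optics.regions_of(c,'stand')
    for d in r: print(d['score'],d['region'].sum(),np.argwhere(d['region']).mean(0))
E
```

```text
L (array([0.6118, 0.2341, 0.0252]), np.float64(0.588)) [(array([0.6138, 0.2225, 0.2597]), np.float64(0.367)), (array([ 0.6132,  0.234 , -0.0229]), np.float64(0.17))]
R (array([ 0.5997, -0.2651,  0.048 ]), np.float64(0.493)) [(array([ 0.598 , -0.2719,  0.2458]), np.float64(0.308)), (array([ 0.5999, -0.2646,  0.0249]), np.float64(0.163))]
hub_a_grip [ 0.5769 -0.2802  0.0613] 0.49
unit_a_gap [ 0.5916 -0.2743  0.0659] 0.67
hub_a_grip [ 0.5791 -0.2782  0.0605] 0.67
unit_a_gap [ 0.5888 -0.272   0.0646] 0.97
tab (array([ 0.5829, -0.0409,  0.0585]), np.float64(0.905))
0.56 265 [180.27924528 275.48679245]
0.57 330 [219.2        277.20909091]
```

Run:
```python
from fit import *
cs=[cap('top'),cap('side')]
print([(-c['R'].T@c['t']).round(3) for c in cs])
rows=[]
for c in cs:
    row=[]
    for v,cen in(((.6138,.2225,.2),(.65,.23,.04)),((.598,-.2719,.2),(.64,-.265,.04)),((.583,-.042,.1),(.583,-.042,.04))):
        u=px(c,cen); M=np.float32([[6,0,-6*(u[0]-22)],[0,6,-6*(u[1]-22)]])
        row.append(cv2.warpAffine(c['img'][:,:,::-1],M,(264,264),flags=cv2.INTER_CUBIC))
    rows.append(np.hstack(row))
cv2.imwrite('pics/ov.png',np.vstack(rows))
```

```text
[array([0.395, 0.022, 1.231]), array([ 0.598, -0.984,  0.805])]
```

View pics/ov.png

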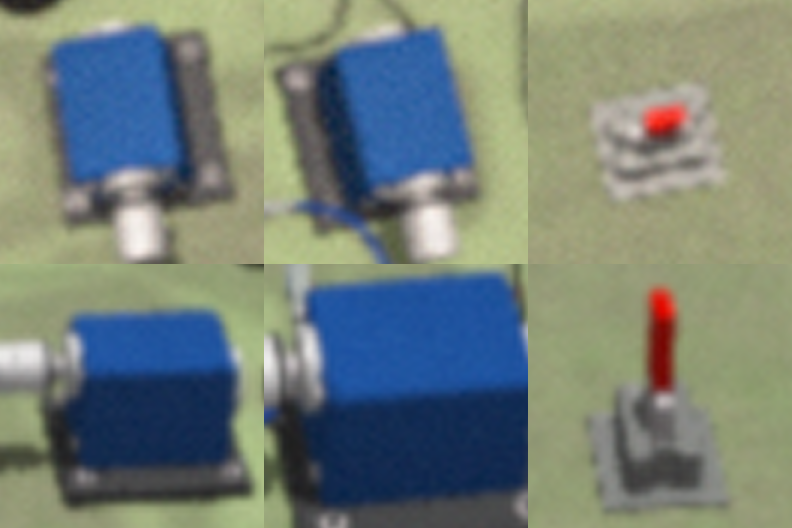

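Run:
```python
from fit import *
cs=[cap('top'),cap('side')]
def bright(c,cen,lo,hi,k=22):
    m=col(c,lo,hi); u,v=px(c,cen).astype(int); w=np.zeros_like(m); w[v-k:v+k,u-k:u+k]=1; m&=w
    V=c['img'].max(2); t,_=cv2.threshold(V[m],0,255,cv2.THRESH_OTSU); print('otsu',t,m.sum()); return m&(V>t)
for n,v in(('L',(.613,.223,.17)),('R',(.598,-.272,.17))):
    cen=(v[0]+.045,v[1]+.01,.05)
    ms=[bright(c,cen,(100,120,20),(128,255,255),22) for c in cs]
    b=(.005,.09,-.032,.032,.0755,.076)
    print(n,fit(cs,ms,v,b),[fit([c],[m],v,b) for c,m in zip(cs,ms)])
c=cs[0]
rd=[col(c,(0,130,60),(8,255,255))|col(c,(170,130,60),(180,255,255)) for c in cs]
print([r.sum() for r in rd],'tab',[fit([c],[m],(.58,-.042,.1),(-.005,.005,-.011,.011,.05,.096)) for c,m in zip(cs,rd)])
for c in cs:
    m=optics.regions_of(c,'stand')[0]['region']
    for h in (.003,.006,.01): print('stand',h,fit([c],[m],(.58,-.042,.1),(-.03,.03,-.035,.035,0,h)),end=' ')
    hu=cv2.minAreaRect(np.argwhere(m)[:,::-1].astype(np.float32)); print(hu)
```

```text
otsu 133.0 435
otsu 118.0 625
L (array([0.6124, 0.2238, 0.1519]), np.float64(0.386)) [(array([0.6133, 0.2253, 0.162 ]), np.float64(0.173)), (array([0.6125, 0.2186, 0.1927]), np.float64(0.158))]
otsu 122.0 496
otsu 118.0 1247
R (array([ 0.6   , -0.2734,  0.1967]), np.float64(0.356)) [(array([ 0.6018, -0.2716,  0.2146]), np.float64(0.198)), (array([ 0.6006, -0.2745,  0.1853]), np.float64(0.118))]
[np.int64(10814), np.int64(3664)] tab [(array([ 0.5825, -0.0406, -0.0292]), np.float64(0.468)), (array([ 0.5829, -0.0387,  0.0541]), np.float64(0.221))]
stand 0.003 (array([ 0.5837, -0.0409,  0.1751]), np.float64(0.263)) stand 0.006 (array([ 0.5833, -0.041 ,  0.1823]), np.float64(0.266)) stand 0.01 (array([ 0.5831, -0.0409,  0.1889]), np.float64(0.274)) ((275.1346130371094, 179.67308044433594), (17.062105178833008, 19.61161231994629), 78.69007110595703)
stand 0.003 (array([ 0.5815, -0.04  ,  0.1883]), np.float64(0.187)) stand 0.006 (array([ 0.5813, -0.0403,  0.182 ]), np.float64(0.176)) stand 0.01 (array([ 0.5809, -0.041 ,  0.1819]), np.float64(0.177)) ((277.25634765625, 217.08883666992188), (21.017879486083984, 22.442819595336914), 85.91438293457031)
```

```bash
cat >> h.py <<'E'
U={'L':(.6126,.223,.165),'R':(.600,-.273,.195),'S':(.5825,-.0407,.18)}
def tgt(n,dx,dy,z):
    p,R,s=pose(); x,y,w=U[n]; c,q=np.cos(w),np.sin(w)
    T=np.array([x+c*dx-q*dy,y+q*dx+c*dy,z]); d=R.T@(T-p)/.5
    sp=(np.arctan2(R[1,0],R[0,0])-w)/(np.pi/4)
    print('t',s['time_s'],'T',T.round(4),'shift',d.round(4),'spin',round(sp,3),'w',s['gripper_width'],'F',np.round(s['wrist_force'],1))
def loc(n):
    p,R,s=pose(); x,y,w=U[n]; r=Ro.from_euler('z',w).as_matrix()
    print('t',s['time_s'],'in unit',(r.T@(p-[x,y,0])).round(4),'yaw',np.arctan2(R[1,0],R[0,0]).round(3),'F unit',(r.T@s['wrist_force']).round(1),'w',round(s['gripper_width'],4))
E
python3 -c "
from h import *
tgt('R',-.026,0,.2)"
```

```text
t 1.9 T [ 0.5745 -0.278   0.2   ] shift [ 0.8496 -0.0973  0.1126] spin 0.251 w 0.08554921999528559 F [-0.   0.4 -1. ]
```

Call:
arm_command --motion '[{"x":0.1,"y":-0.0122,"z":0,"spin":0.03},{"x":0.2,"y":-0.024,"z":0,"spin":0.08},{"x":0.3,"y":-0.036,"spin":0.12},{"x":0.4,"y":-0.048,"spin":0.16},{"x":0.5,"y":-0.06,"spin":0.2},{"x":0.6,"y":-0.072,"spin":0.251},{"x":0.7,"y":-0.085,"z":0.05,"spin":0.251},{"x":0.8,"y":-0.095,"z":0.1,"spin":0.251}]'

```text
schema error: expected keys fingers, x, y, z, spin
```

```bash
python3 -c "
from h import *
tgt('R',-.026,0,.09)"
```

```text
t 1.9 T [ 0.5745 -0.278   0.09  ] shift [ 0.8496 -0.0973  0.3326] spin 0.251 w 0.08554921999528559 F [-0.   0.4 -1. ]
```

Call:
arm_command --motion '[{"fingers":1,"x":0.85,"y":-0.097,"z":0,"spin":0.251},{"fingers":1,"x":0.85,"y":-0.097,"z":0,"spin":0.251},{"fingers":1,"x":0.85,"y":-0.097,"z":0,"spin":0.251},{"fingers":1,"x":0.85,"y":-0.097,"z":0,"spin":0.251},{"fingers":1,"x":0.85,"y":-0.097,"z":0,"spin":0.251},{"fingers":1,"x":0.85,"y":-0.097,"z":0.05,"spin":0.251},{"fingers":1,"x":0.85,"y":-0.097,"z":0.1,"spin":0.251},{"fingers":1,"x":0.85,"y":-0.097,"z":0.1,"spin":0.251}]'

```text
time_s: 2.7
position: [0.5433, -0.2954, 0.2185]
tool_rot: [3.126, 0.306, 0.001]
wrist_force: [-0.5, -0.7, 0.3]
gripper_width: 0.0854
gripper_force: 0.0
```

```bash
python3 -c "
from h import *
tgt('R',-.026,0,.066);loc('R')"
```

```text
t 2.7 T [ 0.5745 -0.278   0.066 ] shift [ 0.0677 -0.0222  0.3051] spin -0.0 w 0.08535519533697672 F [-0.5 -0.7  0.3]
t 2.7 in unit [-0.06   -0.011   0.2185] yaw 0.195 F unit [-0.6 -0.6  0.3] w 0.0854
```

Call:
arm_command --motion '[{"fingers":1,"x":0,"y":0,"z":0,"spin":0},{"fingers":1,"x":0,"y":0,"z":0,"spin":0}]'

```text
time_s: 2.9
position: [0.5418, -0.2956, 0.2178]
tool_rot: [-3.126, -0.309, 0.002]
wrist_force: [0.4, -0.1, 0.8]
gripper_width: 0.0854
gripper_force: 0.0
```

```bash
python3 -c "
from h import *
tgt('R',-.026,0,.066);loc('R')"
```

```text
t 2.9 T [ 0.5745 -0.278   0.066 ] shift [ 0.0713 -0.0214  0.3036] spin 0.002 w 0.08544624607333058 F [ 0.4 -0.1  0.8]
t 2.9 in unit [-0.0614 -0.0109  0.2178] yaw 0.197 F unit [ 0.3 -0.2  0.8] w 0.0854
```

Call:
arm_command --motion '[{"fingers":0.2,"x":0.071,"y":-0.0214,"z":0,"spin":0},{"fingers":0.2,"x":0.071,"y":-0.0214,"z":0.05,"spin":0},{"fingers":0.2,"x":0.071,"y":-0.0214,"z":0.13,"spin":0},{"fingers":0.2,"x":0.071,"y":-0.0214,"z":0.18,"spin":0},{"fingers":0.2,"x":0.071,"y":-0.0214,"z":0.23,"spin":0},{"fingers":0.2,"x":0.071,"y":-0.0214,"z":0.27,"spin":0},{"fingers":0.2,"x":0.071,"y":-0.0214,"z":0.304,"spin":0},{"fingers":0.2,"x":0.071,"y":-0.0214,"z":0.304,"spin":0}]'

```text
time_s: 3.7
position: [0.572, -0.2796, 0.0651]
tool_rot: [-3.125, -0.302, 0.004]
wrist_force: [-0.2, -0.3, 0.6]
gripper_width: 0.0511
gripper_force: 0.0
```

```bash
python3 -c "
from h import *
tgt('R',-.026,0,.066);loc('R')
c=cap('side'); u=px(c,(.58,-.28,.08)).astype(int)
cv2.imwrite('pics/g1.png',cv2.resize(c['img'][u[1]-45:u[1]+45,u[0]-60:u[0]+60,::-1],(800,600),interpolation=cv2.INTER_CUBIC))"
```

```text
t 3.7 T [ 0.5745 -0.278   0.066 ] shift [ 0.0055 -0.0022 -0.0018] spin -0.003 w 0.05111039100328162 F [-0.2 -0.3  0.6]
t 3.7 in unit [-0.0288 -0.0011  0.0651] yaw 0.193 F unit [-0.3 -0.2  0.6] w 0.0511
```

View pics/g1.png

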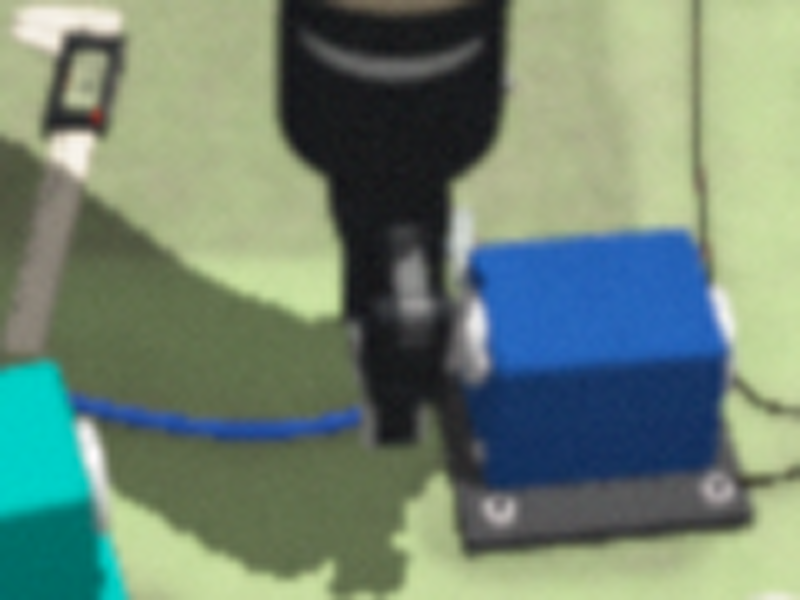

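The fingers straddle the hub (around pixel (395,370)), clear of the bearing cap at (470,340). Closing.

Call:
arm_command --motion '[{"fingers":-1,"x":0,"y":-0.002,"z":0,"spin":0},{"fingers":-1,"x":0,"y":-0.002,"z":0,"spin":0},{"fingers":-1,"x":0,"y":-0.002,"z":0,"spin":0},{"fingers":-1,"x":0,"y":-0.002,"z":0,"spin":0},{"fingers":-1,"x":0,"y":-0.002,"z":0,"spin":0},{"fingers":-1,"x":0,"y":-0.002,"z":0,"spin":0}]'

```text
time_s: 4.35
position: [0.5743, -0.278, 0.0685]
tool_rot: [-3.127, -0.306, -0.002]
wrist_force: [-3.2, 3.2, 7.9]
gripper_width: 0.0261
gripper_force: 59.1
```

```bash
python3 -c "
from h import *
loc('R')"
```

```text
t 4.35 in unit [-0.0262  0.0001  0.0685] yaw 0.195 F unit [-2.5  3.7  7.9] w 0.0261
```

Call:
arm_command --motion '[{"fingers":-1,"x":0.003,"y":-0.002,"z":0,"spin":0},{"fingers":-1,"x":0.006,"y":-0.002,"z":0,"spin":0},{"fingers":-1,"x":0.006,"y":-0.002,"z":0,"spin":0}]'

```text
time_s: 4.65
position: [0.5765, -0.2775, 0.0685]
tool_rot: [3.125, 0.304, -0.001]
wrist_force: [-6.9, -1.9, 11.0]
gripper_width: 0.0262
gripper_force: 59.7
```

```bash
python3 -c "
from h import *
loc('R')"
```

```text
t 4.65 in unit [-0.024   0.0002  0.0685] yaw 0.194 F unit [-7.2 -0.5 11. ] w 0.0262
```

Call:
arm_command --motion '[{"fingers":-1,"x":0.003,"y":0,"z":0,"spin":0},{"fingers":-1,"x":0.006,"y":0,"z":0,"spin":0},{"fingers":-1,"x":0.006,"y":0,"z":0,"spin":0}]'

```text
time_s: 4.95
position: [0.5766, -0.2774, 0.0684]
tool_rot: [3.125, 0.302, -0.009]
wrist_force: [-18.9, -4.4, 19.0]
gripper_width: 0.0264
gripper_force: 60.6
```

```bash
python3 -c "
from h import *
loc('R')"
```

```text
t 4.95 in unit [-0.0239  0.0002  0.0684] yaw 0.193 F unit [-19.4  -0.7  19. ] w 0.0264
```

Call:
arm_command --motion '[{"fingers":-1,"x":0,"y":0,"z":0,"spin":0},{"fingers":-1,"x":-0.008,"y":0,"z":0,"spin":0},{"fingers":-1,"x":-0.012,"y":0,"z":0,"spin":0},{"fingers":-1,"x":-0.016,"y":0,"z":0,"spin":0},{"fingers":-1,"x":-0.016,"y":0,"z":0,"spin":0}]'

```text
time_s: 5.45
position: [0.573, -0.2782, 0.0685]
tool_rot: [3.125, 0.305, 0.005]
wrist_force: [0.6, -0.1, 7.4]
gripper_width: 0.0262
gripper_force: 59.2
```

```bash
python3 -c "
from h import *
loc('R')"
```

```text
t 5.45 in unit [-0.0275  0.0001  0.0685] yaw 0.195 F unit [ 0.6 -0.3  7.4] w 0.0262
```

Call:
arm_command --motion '[{"fingers":-1,"x":-0.004,"y":0,"z":0,"spin":0},{"fingers":-1,"x":-0.008,"y":0,"z":0,"spin":0},{"fingers":-1,"x":-0.008,"y":0,"z":0,"spin":0}]'

```text
time_s: 5.75
position: [0.5723, -0.2784, 0.0686]
tool_rot: [3.126, 0.307, 0.015]
wrist_force: [14.0, 4.6, -2.6]
gripper_width: 0.0267
gripper_force: 59.4
```

```bash
python3 -c "
from h import *
loc('R')"
```

```text
t 5.75 in unit [-0.0283  0.0001  0.0686] yaw 0.196 F unit [14.7  1.8 -2.6] w 0.0267
```

Call:
arm_command --motion '[{"fingers":-1,"x":-0.004,"y":0,"z":0,"spin":0},{"fingers":-1,"x":-0.004,"y":0,"z":0,"spin":0}]'

```text
time_s: 5.95
position: [0.5721, -0.2784, 0.0686]
tool_rot: [3.126, 0.309, 0.02]
wrist_force: [23.3, 5.8, -6.6]
gripper_width: 0.0265
gripper_force: 59.7
```

```bash
python3 -c "
from h import *
loc('R')"
```

```text
t 5.95 in unit [-0.0284  0.0001  0.0686] yaw 0.197 F unit [24.   1.1 -6.6] w 0.0265
```

R is the 4 mm unit: hard stops, about 4.4 mm apart. I'll relax, release, rise and go to L.

Call:
arm_command --motion '[{"fingers":-1,"x":0.006,"y":0,"z":0,"spin":0},{"fingers":0.3,"x":0.006,"y":0,"z":0,"spin":0},{"fingers":0.3,"x":0.006,"y":0,"z":0,"spin":0},{"fingers":0.3,"x":0.006,"y":0,"z":0,"spin":0},{"fingers":0.3,"x":0.006,"y":0,"z":-0.05,"spin":0},{"fingers":0.3,"x":0.006,"y":0,"z":-0.15,"spin":0},{"fingers":0.3,"x":0.006,"y":0,"z":-0.25,"spin":0},{"fingers":0.3,"x":0.006,"y":0,"z":-0.25,"spin":0}]'

```text
time_s: 6.75
position: [0.5716, -0.2803, 0.199]
tool_rot: [3.12, 0.304, 0.013]
wrist_force: [0.2, -1.2, 0.2]
gripper_width: 0.0555
gripper_force: 0.0
```

```bash
python3 -c "
from h import *
loc('R');tgt('L',-.026,0,.19)
for n in('top','side'):
  c=cap(n)
  for k in'LR':
    x,y,w=U[k]; print(n,k,[((Ro.from_euler('z',-w).as_matrix()@(np.array(d['location'])-[x,y,0])).round(4),round(d['score'],2)) for q in('hub_a_grip','unit_a_gap') for d in optics.tip_of(c,q)if np.hypot(d['location'][0]-x,d['location'][1]-y)<.1])"
```

```text
t 6.75 in unit [-0.0292 -0.0017  0.199 ] yaw 0.194 F unit [-0.1 -1.2  0.2] w 0.0555
t 6.75 T [0.587  0.2187 0.19  ] shift [ 0.2227 -0.9734  0.0124] spin 0.037 w 0.0555405543802452 F [ 0.2 -1.2  0.2]
top L []
top R [(array([-0.0273, -0.0026,  0.0593]), 0.52), (array([-0.0065, -0.0001,  0.066 ]), 0.84)]
side L []
side R [(array([-0.0246, -0.0024,  0.0619]), 0.71), (array([-0.0088, -0.0006,  0.0621]), 0.6)]
```

Call:
arm_command --motion '[{"fingers":0.3,"x":0.2227,"y":-0.9734,"z":0,"spin":0.037},{"fingers":0.3,"x":0.2227,"y":-0.9734,"z":0,"spin":0.037},{"fingers":0.3,"x":0.2227,"y":-0.9734,"z":0,"spin":0.037},{"fingers":0.3,"x":0.2227,"y":-0.9734,"z":0,"spin":0.037},{"fingers":0.3,"x":0.2227,"y":-0.9734,"z":0,"spin":0.037},{"fingers":0.3,"x":0.2227,"y":-0.9734,"z":0,"spin":0.037},{"fingers":0.3,"x":0.2227,"y":-0.9734,"z":0,"spin":0.037},{"fingers":0.3,"x":0.2227,"y":-0.9734,"z":0,"spin":0.037}]'

```text
time_s: 8.05
position: [0.5807, 0.1236, 0.1915]
tool_rot: [3.131, 0.26, -0.0]
wrist_force: [2.0, -0.9, 0.5]
gripper_width: 0.0554
gripper_force: 0.0
```

```bash
python3 -c "
from h import *
tgt('L',-.026,0,.19)"
```

```text
t 8.05 T [0.587  0.2187 0.19  ] shift [ 0.0438 -0.1856  0.0031] spin 0.001 w 0.05536084527771385 F [ 2.  -0.9  0.5]
```

Call:
arm_command --motion '[{"fingers":0.3,"x":0.044,"y":-0.186,"z":0,"spin":0},{"fingers":0.3,"x":0.044,"y":-0.186,"z":0,"spin":0},{"fingers":0.3,"x":0.044,"y":-0.186,"z":0,"spin":0},{"fingers":0.3,"x":0.044,"y":-0.186,"z":0,"spin":0},{"fingers":0.3,"x":0.044,"y":-0.186,"z":0,"spin":0}]'

```text
time_s: 8.55
position: [0.591, 0.197, 0.1914]
tool_rot: [-3.111, -0.307, 0.004]
wrist_force: [-0.5, -0.2, 0.1]
gripper_width: 0.0554
gripper_force: 0.0
```

```bash
python3 -c "
from h import *
tgt('L',-.026,0,.067)
for n in('top','side'):
  c=cap(n)
  for k in'LR':
    x,y,w=U[k]; print(n,k,[((Ro.from_euler('z',-w).as_matrix()@(np.array(d['location'])-[x,y,0])).round(4),round(d['score'],2)) for q in('hub_a_grip','unit_a_gap') for d in optics.tip_of(c,q)if np.hypot(d['location'][0]-x,d['location'][1]-y)<.1])"
```

```text
t 8.55 T [0.587  0.2187 0.067 ] shift [ 0.0009 -0.0402  0.2495] spin 0.041 w 0.05536474087855493 F [-0.5 -0.2  0.1]
top L [(array([-0.0109,  0.0036,  0.0636]), 0.36)]
top R [(array([-0.0244,  0.0002,  0.0596]), 0.44), (array([-0.007 , -0.0017,  0.0659]), 0.83)]
side L []
side R [(array([-0.0058,  0.0018,  0.0658]), 0.62)]
```

```bash
python3 -c "
from h import *
print(pose()[2]['joints'])"
```

```text
[0.19803314 0.51552252 0.0181343  1.07362294 0.01620549 3.14145089]
```

Joint 6 is at its limit, so I'll turn the tool half round the other way.

Call:
arm_command --motion '[{"fingers":0.3,"x":0,"y":0,"z":0,"spin":-1},{"fingers":0.3,"x":0,"y":0,"z":0,"spin":-1},{"fingers":0.3,"x":0,"y":0,"z":0,"spin":-1},{"fingers":0.3,"x":0,"y":0,"z":0,"spin":-1},{"fingers":0.3,"x":0,"y":0,"z":0,"spin":-1},{"fingers":0.3,"x":0,"y":0,"z":0,"spin":-1}]'

```text
time_s: 9.65
position: [0.5911, 0.1981, 0.1917]
tool_rot: [-2.751, -1.484, -0.007]
wrist_force: [-0.5, -0.0, -0.7]
gripper_width: 0.0558
gripper_force: 0.0
```

Call:
arm_command --motion '[{"fingers":0.3,"x":0,"y":0,"z":0,"spin":-1},{"fingers":0.3,"x":0,"y":0,"z":0,"spin":-1},{"fingers":0.3,"x":0,"y":0,"z":0,"spin":-1},{"fingers":0.3,"x":0,"y":0,"z":0,"spin":-1},{"fingers":0.3,"x":0,"y":0,"z":0,"spin":-1},{"fingers":0.3,"x":0,"y":0,"z":0,"spin":-1}]'

```text
time_s: 10.25
position: [0.5911, 0.1981, 0.1917]
tool_rot: [-1.976, -2.426, -0.016]
wrist_force: [0.2, -0.2, -0.3]
gripper_width: 0.0554
gripper_force: 0.0
```

Call:
arm_command --motion '[{"fingers":0.3,"x":0,"y":0,"z":0,"spin":-1},{"fingers":0.3,"x":0,"y":0,"z":0,"spin":-1},{"fingers":0.3,"x":0,"y":0,"z":0,"spin":-1},{"fingers":0.3,"x":0,"y":0,"z":0,"spin":-1},{"fingers":0.3,"x":0,"y":0,"z":0,"spin":-1},{"fingers":0.3,"x":0,"y":0,"z":0,"spin":-1}]'

```text
time_s: 10.85
position: [0.5911, 0.1981, 0.1917]
tool_rot: [-0.898, -3.002, -0.022]
wrist_force: [0.1, 0.1, -0.8]
gripper_width: 0.0556
gripper_force: 0.0
```

```bash
cat >> h.py <<'E'
_t=tgt
def tgt(n,dx,dy,z):  # half-turned tool: heading = unit yaw + pi
    p,R,s=pose(); x,y,w=U[n]; c,q=np.cos(w),np.sin(w)
    T=np.array([x+c*dx-q*dy,y+q*dx+c*dy,z]); d=R.T@(T-p)/.5
    sp=np.angle(np.exp(1j*(np.arctan2(R[1,0],R[0,0])-w-np.pi)))/(np.pi/4)
    print('t',s['time_s'],'T',T.round(4),'shift',d.round(4),'spin',round(sp,3),'q6',round(s['joints'][5],2),'w',round(s['gripper_width'],4))
E
python3 -c "
from h import *
tgt('L',-.026,0,.067)"
```

```text
t 10.85 T [0.587  0.2187 0.067 ] shift [0.0267 0.027  0.25  ] spin -0.95 q6 0.78 w 0.0556
```

Call:
arm_command --motion '[{"fingers":0.3,"x":0.0267,"y":0.027,"z":0,"spin":-0.95},{"fingers":0.3,"x":0.0267,"y":0.027,"z":0,"spin":-0.95},{"fingers":0.3,"x":0.0267,"y":0.027,"z":0,"spin":-0.95},{"fingers":0.3,"x":0.0267,"y":0.027,"z":0,"spin":-0.95},{"fingers":0.3,"x":0.0267,"y":0.027,"z":0,"spin":-0.95},{"fingers":0.3,"x":0.0267,"y":0.027,"z":0,"spin":-0.95},{"fingers":0.3,"x":0.0267,"y":0.027,"z":0.08,"spin":-0.95},{"fingers":0.3,"x":0.0267,"y":0.027,"z":0.08,"spin":-0.95}]'

```text
time_s: 11.65
position: [0.5846, 0.2167, 0.1481]
tool_rot: [0.243, -3.123, -0.023]
wrist_force: [-0.2, -0.1, -0.4]
gripper_width: 0.0555
gripper_force: 0.0
```

```bash
python3 -c "
from h import *
tgt('L',-.026,0,.067)
for n in('top','side'):
  c=cap(n)
  for k in'L':
    x,y,w=U[k]; print(n,k,[(q,(Ro.from_euler('z',-w).as_matrix()@(np.array(d['location'])-[x,y,0])).round(4),round(d['score'],2)) for q in('hub_a_grip','unit_a_gap','unit_a') for d in optics.tip_of(c,q)if np.hypot(d['location'][0]-x,d['location'][1]-y)<.1])"
```

```text
t 11.65 T [0.587  0.2187 0.067 ] shift [-0.0064  0.0007  0.1621] spin -0.013 q6 0.07 w 0.0555
top L [('unit_a_gap', array([-0.0123,  0.0022,  0.0615]), 0.32), ('unit_a', array([-0.0031,  0.0026,  0.0017]), 0.69)]
side L [('unit_a', array([-0.0001, -0.0001, -0.0013]), 0.73)]
```

Call:
arm_command --motion '[{"fingers":0.3,"x":-0.0064,"y":0.0007,"z":0,"spin":-0.013},{"fingers":0.3,"x":-0.0064,"y":0.0007,"z":0.06,"spin":-0.013},{"fingers":0.3,"x":-0.0064,"y":0.0007,"z":0.12,"spin":-0.013},{"fingers":0.3,"x":-0.0064,"y":0.0007,"z":0.16,"spin":-0.013},{"fingers":0.3,"x":-0.0064,"y":0.0007,"z":0.16,"spin":-0.013}]'

```text
time_s: 12.55
position: [0.5884, 0.2191, 0.0694]
tool_rot: [0.265, -3.123, -0.024]
wrist_force: [0.2, -0.6, 0.1]
gripper_width: 0.0555
gripper_force: 0.0
```

```bash
python3 -c "
from h import *
tgt('L',-.026,0,.067);loc('L')
o=[]
for n in('top','side'):
  c=cap(n); u=px(c,(.59,.22,.07)).astype(int)
  o.append(cv2.resize(c['img'][u[1]-35:u[1]+35,u[0]-35:u[0]+35,::-1],(400,400),interpolation=cv2.INTER_CUBIC))
cv2.imwrite('pics/g2.png',np.hstack(o))"
```

```text
t 12.55 T [0.587  0.2187 0.067 ] shift [ 0.0029 -0.0003  0.0048] spin 0.006 q6 0.06 w 0.0555
t 12.55 in unit [-0.0245  0.0001  0.0694] yaw -2.972 F unit [ 0.1 -0.6  0.1] w 0.0555
```

View pics/g2.png

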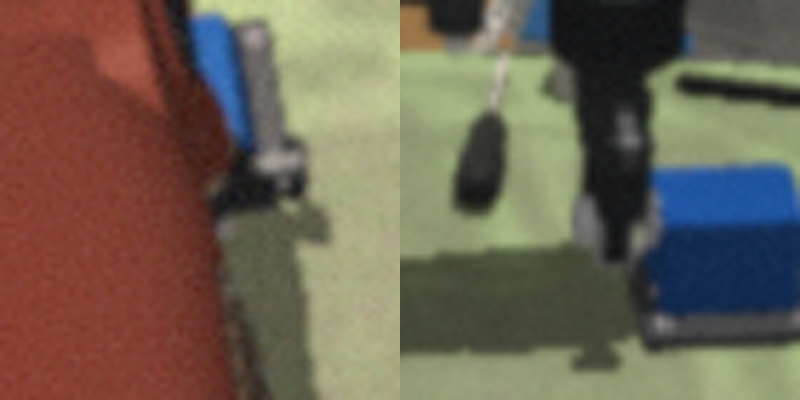

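In the side view the finger sits near the cap (650,220) and the hub sticks out at (580,220). I'll shift 4 mm outward, then close.

Call:
arm_command --motion '[{"fingers":0.3,"x":0.009,"y":0,"z":0.004,"spin":0},{"fingers":0.3,"x":0.009,"y":0,"z":0.004,"spin":0},{"fingers":-1,"x":0.009,"y":0,"z":0.004,"spin":0},{"fingers":-1,"x":0.009,"y":0,"z":0.004,"spin":0},{"fingers":-1,"x":0.009,"y":0,"z":0.004,"spin":0},{"fingers":-1,"x":0.009,"y":0,"z":0.004,"spin":0},{"fingers":-1,"x":0.009,"y":0,"z":0.004,"spin":0}]'

```text
time_s: 13.35
position: [0.5862, 0.2205, 0.0712]
tool_rot: [0.267, -3.13, -0.031]
wrist_force: [-2.1, 6.7, 6.8]
gripper_width: 0.026
gripper_force: 59.0
```

```bash
python3 -c "
from h import *
loc('L')"
```

```text
t 13.35 in unit [-0.0265  0.0019  0.0712] yaw -2.971 F unit [-1.   7.   6.8] w 0.026
```

Call:
arm_command --motion '[{"fingers":-1,"x":-0.005,"y":0,"z":0,"spin":0},{"fingers":-1,"x":-0.01,"y":0,"z":0,"spin":0},{"fingers":-1,"x":-0.01,"y":0,"z":0,"spin":0}]'

```text
time_s: 13.65
position: [0.5907, 0.2213, 0.0712]
tool_rot: [0.267, -3.129, -0.03]
wrist_force: [-4.8, 6.3, 9.0]
gripper_width: 0.0263
gripper_force: 59.5
```

```bash
python3 -c "
from h import *
loc('L')"
```

```text
t 13.65 in unit [-0.0219  0.002   0.0712] yaw -2.971 F unit [-3.7  7.   9. ] w 0.0263
```

Call:
arm_command --motion '[{"fingers":-1,"x":-0.005,"y":0,"z":0,"spin":0},{"fingers":-1,"x":-0.01,"y":0,"z":0,"spin":0},{"fingers":-1,"x":-0.01,"y":0,"z":0,"spin":0}]'

```text
time_s: 13.95
position: [0.5909, 0.2214, 0.0711]
tool_rot: [0.267, -3.12, -0.029]
wrist_force: [-22.9, 2.0, 26.3]
gripper_width: 0.0264
gripper_force: 61.2
```

```bash
python3 -c "
from h import *
loc('L')"
```

```text
t 13.95 in unit [-0.0217  0.002   0.0711] yaw -2.971 F unit [-22.2   5.7  26.3] w 0.0264
```

Call:
arm_command --motion '[{"fingers":-1,"x":0,"y":0,"z":0,"spin":0},{"fingers":-1,"x":0.008,"y":0,"z":0,"spin":0},{"fingers":-1,"x":0.016,"y":0,"z":0,"spin":0},{"fingers":-1,"x":0.022,"y":0,"z":0,"spin":0},{"fingers":-1,"x":0.028,"y":0,"z":0,"spin":0},{"fingers":-1,"x":0.032,"y":0,"z":0,"spin":0},{"fingers":-1,"x":0.032,"y":0,"z":0,"spin":0}]'

```text
time_s: 14.65
position: [0.5805, 0.2196, 0.0713]
tool_rot: [-0.267, 3.13, 0.031]
wrist_force: [-0.5, 7.7, 5.3]
gripper_width: 0.0264
gripper_force: 58.9
```

```bash
python3 -c "
from h import *
loc('L')"
```

```text
t 14.65 in unit [-0.0322  0.0019  0.0713] yaw -2.971 F unit [0.8 7.7 5.3] w 0.0264
```

Call:
arm_command --motion '[{"fingers":-1,"x":0.004,"y":0,"z":0,"spin":0},{"fingers":-1,"x":0.007,"y":0,"z":0,"spin":0},{"fingers":-1,"x":0.007,"y":0,"z":0,"spin":0}]'

```text
time_s: 14.95
position: [0.5787, 0.2193, 0.0713]
tool_rot: [-0.267, 3.127, 0.031]
wrist_force: [5.1, 8.4, -2.4]
gripper_width: 0.0266
gripper_force: 59.3
```

```bash
python3 -c "
from h import *
loc('L')"
```

```text
t 14.95 in unit [-0.034   0.0019  0.0713] yaw -2.971 F unit [ 6.4  7.4 -2.4] w 0.0266
```

Call:
arm_command --motion '[{"fingers":-1,"x":0.006,"y":0,"z":0,"spin":0},{"fingers":-1,"x":0.006,"y":0,"z":0,"spin":0},{"fingers":-1,"x":0.006,"y":0,"z":0,"spin":0}]'

```text
time_s: 15.25
position: [0.5786, 0.2193, 0.0714]
tool_rot: [-0.266, 3.122, 0.032]
wrist_force: [16.6, 12.0, -11.3]
gripper_width: 0.0264
gripper_force: 60.8
```

```bash
python3 -c "
from h import *
loc('L')"
```

```text
t 15.25 in unit [-0.0342  0.0019  0.0714] yaw -2.972 F unit [ 18.4   9.1 -11.3] w 0.0264
```

L has 12.5 mm of float, so the spacer goes on L. Releasing and rising.

Call:
arm_command --motion '[{"fingers":-1,"x":-0.008,"y":0,"z":0,"spin":0},{"fingers":0.3,"x":-0.008,"y":0,"z":0,"spin":0},{"fingers":0.3,"x":-0.008,"y":0,"z":0,"spin":0},{"fingers":0.3,"x":-0.008,"y":0,"z":0,"spin":0},{"fingers":0.3,"x":-0.008,"y":0,"z":-0.06,"spin":0},{"fingers":0.3,"x":-0.008,"y":0,"z":-0.16,"spin":0},{"fingers":0.3,"x":-0.008,"y":0,"z":-0.26,"spin":0},{"fingers":0.3,"x":-0.008,"y":0,"z":-0.26,"spin":0}]'

```text
time_s: 16.05
position: [0.5812, 0.2159, 0.2072]
tool_rot: [-0.265, 3.122, 0.027]
wrist_force: [1.0, 0.8, -0.2]
gripper_width: 0.0552
gripper_force: 0.0
```

```bash
python3 -c "
from h import *
loc('L');tgt('S',0,0,.19);print(pose()[1].round(3))"
```

```text
t 16.05 in unit [-0.0322 -0.0019  0.2072] yaw -2.972 F unit [ 1.1  0.6 -0.2] w 0.0552
t 16.05 T [ 0.5825 -0.0407  0.19  ] shift [ 0.0842 -0.5067  0.0251] spin -0.014 q6 0.06 w 0.0552
[[-0.986 -0.169  0.007]
 [-0.168  0.986  0.018]
 [-0.01   0.017 -1.   ]]
```

Call:
arm_command --motion '[{"fingers":0.3,"x":0.084,"y":-0.507,"z":0,"spin":1},{"fingers":0.3,"x":0.084,"y":-0.507,"z":0,"spin":1},{"fingers":0.3,"x":0.084,"y":-0.507,"z":0,"spin":1},{"fingers":0.3,"x":0.084,"y":-0.507,"z":0,"spin":1},{"fingers":0.3,"x":0.084,"y":-0.507,"z":0,"spin":1},{"fingers":0.3,"x":0.084,"y":-0.507,"z":0,"spin":1},{"fingers":0.3,"x":0.084,"y":-0.507,"z":0,"spin":1},{"fingers":0.3,"x":0.084,"y":-0.507,"z":0,"spin":1}]'

```text
time_s: 16.85
position: [0.5789, -0.0409, 0.1958]
tool_rot: [-0.947, -2.986, -0.023]
wrist_force: [-0.2, 1.4, 0.7]
gripper_width: 0.0556
gripper_force: 0.0
```

Call:
arm_command --motion '[{"fingers":0.1,"x":0,"y":0,"z":0,"spin":0.986},{"fingers":0.1,"x":0,"y":0,"z":0,"spin":0.986},{"fingers":0.1,"x":0,"y":0,"z":0,"spin":0.986},{"fingers":0.1,"x":0,"y":0,"z":0,"spin":0.986},{"fingers":0.1,"x":0,"y":0,"z":0,"spin":0.986},{"fingers":0.1,"x":0,"y":0,"z":0,"spin":0.986},{"fingers":0.1,"x":0,"y":0,"z":0,"spin":0.986}]'

```text
time_s: 17.55
position: [0.5791, -0.0403, 0.1959]
tool_rot: [-1.997, -2.408, -0.016]
wrist_force: [0.6, -0.1, 0.2]
gripper_width: 0.0471
gripper_force: 0.0
```

```bash
python3 -c "
from h import *
tgt('S',0,0,.088)"
```

```text
t 17.55 T [ 0.5825 -0.0407  0.088 ] shift [-0.0056  0.0066  0.2157] spin -1.992 q6 1.18 w 0.0471
```

Call:
arm_command --motion '[{"fingers":0.1,"x":-0.0056,"y":0.0066,"z":0.03,"spin":0.008},{"fingers":0.1,"x":-0.0056,"y":0.0066,"z":0.08,"spin":0.008},{"fingers":0.1,"x":-0.0056,"y":0.0066,"z":0.14,"spin":0.008},{"fingers":0.1,"x":-0.0056,"y":0.0066,"z":0.19,"spin":0.008},{"fingers":0.1,"x":-0.0056,"y":0.0066,"z":0.216,"spin":0.008},{"fingers":0.1,"x":-0.0056,"y":0.0066,"z":0.216,"spin":0.008}]'

```text
time_s: 18.15
position: [0.5814, -0.0414, 0.0864]
tool_rot: [-2.006, -2.397, -0.013]
wrist_force: [0.4, 0.1, 1.0]
gripper_width: 0.0468
gripper_force: 0.0
```

```bash
python3 -c "
from h import *
tgt('S',0,0,.088);loc('S')
c=cap('side'); u=px(c,(.58,-.04,.06)).astype(int)
cv2.imwrite('pics/g3.png',cv2.resize(c['img'][u[1]-35:u[1]+35,u[0]-35:u[0]+35,::-1],(490,490),interpolation=cv2.INTER_CUBIC))"
```

```text
t 18.15 T [ 0.5825 -0.0407  0.088 ] shift [ 0.0011  0.0024 -0.0032] spin -2.004 q6 1.19 w 0.0468
t 18.15 in unit [-0.0012 -0.0005  0.0864] yaw 1.748 F unit [ 0.4 -0.   1. ] w 0.0468
```

View pics/g3.png

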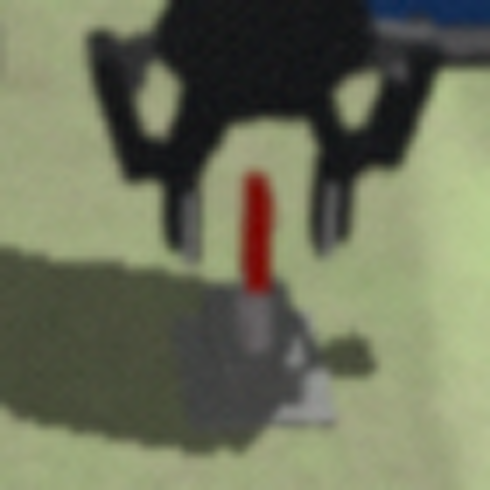

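The tab (257,230) is centred between the fingers (185 and 330). Closing and lifting.

Call:
arm_command --motion '[{"fingers":-1,"x":0.001,"y":0.0015,"z":0,"spin":0},{"fingers":-1,"x":0.001,"y":0.0015,"z":0,"spin":0},{"fingers":-1,"x":0.001,"y":0.0015,"z":0,"spin":0},{"fingers":-1,"x":0.001,"y":0.0015,"z":0,"spin":0},{"fingers":-1,"x":0.001,"y":0.0015,"z":0,"spin":0},{"fingers":-1,"x":0.001,"y":0.0015,"z":0,"spin":0},{"fingers":-1,"x":0.001,"y":0.0015,"z":0,"spin":0}]'

```text
time_s: 18.9
position: [0.5835, -0.0417, 0.0891]
tool_rot: [-2.012, -2.397, -0.016]
wrist_force: [-1.4, -0.3, 6.9]
gripper_width: 0.0092
gripper_force: 58.4
```

```bash
python3 -c "
from h import *
loc('S')"
```

```text
t 18.9 in unit [ 0.0008 -0.0012  0.0891] yaw 1.745 F unit [-1.5 -0.1  6.9] w 0.0092
```

Call:
arm_command --motion '[{"fingers":-1,"x":0,"y":0,"z":-0.03,"spin":0},{"fingers":-1,"x":0,"y":0,"z":-0.06,"spin":0},{"fingers":-1,"x":0,"y":0,"z":-0.1,"spin":0},{"fingers":-1,"x":0,"y":0,"z":-0.15,"spin":0},{"fingers":-1,"x":0,"y":0,"z":-0.2,"spin":0},{"fingers":-1,"x":0,"y":0,"z":-0.22,"spin":0},{"fingers":-1,"x":0,"y":0,"z":-0.22,"spin":0}]'

```text
time_s: 19.6
position: [0.5845, -0.0435, 0.1994]
tool_rot: [-2.013, -2.398, -0.018]
wrist_force: [-0.0, -0.3, -0.6]
gripper_width: 0.009
gripper_force: 58.4
```

```bash
python3 -c "
from h import *
p,R,s=pose();print(p,s['gripper_width'],s['wrist_force'])
for n in('top','side'):
  c=cap(n,n+'5.png')
  for q in('spacer','spacer_crown','spacer_tab'):
    print(n,q,[((R.T@(np.array(d['location'])-p)).round(4),round(d['score'],2)) for d in optics.tip_of(c,q)])
_t('L',-.0075,.0019,.19)"
```

```text
[ 0.58449946 -0.04345172  0.19935217] 0.009047981766116991 [-0.02672785 -0.26217701 -0.64310219]
top spacer []
top spacer_crown []
top spacer_tab []
side spacer [(array([ 0.0015, -0.0051,  0.0843]), 0.56), (array([ 0.0008, -0.0006,  0.195 ]), 0.24)]
side spacer_crown [(array([ 0.0018, -0.0001,  0.0576]), 0.66)]
side spacer_tab [(array([ 0.0054, -0.0023,  0.0159]), 0.72)]Traceback (most recent call last):
  File "<string>", line 8, in <module>
    _t('L',-.0075,.0019,.19)
    ^^
NameError: name '_t' is not defined
```

```bash
cat >> h.py <<'E'
def ts(dx,dy,z,w=.168):
    p,R,s=pose(); x,y,_=U['L']; c,q=np.cos(w),np.sin(w)
    T=np.array([x+c*dx-q*dy,y+q*dx+c*dy,z]); d=R.T@(T-p)/.5
    print('T',T.round(4),'p',p.round(4),'shift',d.round(4),'spin',round((np.arctan2(R[1,0],R[0,0])-w-np.pi/2)/(np.pi/4),4),'tilt',R[:,2].round(3),'F',np.round(s['wrist_force'],1),'t',s['time_s'])
E
python3 -c "
from h import *
ts(-.0075,.0007,.2)"
```

```text
T [0.6051 0.2224 0.2   ] p [ 0.5832 -0.0431  0.1971] shift [0.5155 0.1351 0.0026] spin 0.0078 tilt [-0.005  0.016 -1.   ] F [-0.2 -0.4 -0.8] t 20.0
```

Call:
arm_command --motion '[{"fingers":-1,"x":0.09,"y":0.024,"z":0,"spin":0.008},{"fingers":-1,"x":0.18,"y":0.047,"z":0,"spin":0.008},{"fingers":-1,"x":0.27,"y":0.07,"z":0,"spin":0.008},{"fingers":-1,"x":0.36,"y":0.094,"z":0,"spin":0.008},{"fingers":-1,"x":0.45,"y":0.118,"z":0,"spin":0.008},{"fingers":-1,"x":0.5155,"y":0.135,"z":0,"spin":0.008},{"fingers":-1,"x":0.5155,"y":0.135,"z":0,"spin":0.008},{"fingers":-1,"x":0.5155,"y":0.135,"z":0,"spin":0.008}]'

```text
time_s: 20.8
position: [0.605, 0.223, 0.2014]
tool_rot: [-2.017, -2.392, -0.014]
wrist_force: [0.9, -0.2, -0.0]
gripper_width: 0.0098
gripper_force: 58.5
```

```bash
python3 -c "
from h import *
ts(-.0075,.0007,.17)"
```

```text
T [0.6051 0.2224 0.17  ] p [0.605  0.223  0.2014] shift [-0.0021  0.      0.0627] spin 0.002 tilt [-0.004  0.015 -1.   ] F [ 0.9 -0.2 -0. ] t 20.8
```

Call:
arm_command --motion '[{"fingers":-1,"x":-0.002,"y":0,"z":0.02,"spin":0.002},{"fingers":-1,"x":-0.002,"y":0,"z":0.045,"spin":0.002},{"fingers":-1,"x":-0.002,"y":0,"z":0.07,"spin":0.002},{"fingers":-1,"x":-0.002,"y":0,"z":0.07,"spin":0.002},{"fingers":-1,"x":-0.002,"y":0,"z":0.07,"spin":0.002}]'

```text
time_s: 21.3
position: [0.6051, 0.2214, 0.1664]
tool_rot: [-2.021, -2.387, -0.014]
wrist_force: [-0.3, 0.1, 0.8]
gripper_width: 0.0092
gripper_force: 58.5
```

```bash
python3 -c "
from h import *
ts(-.0075,.0007,.117)
o=[]
for n in('side','top'):
  c=cap(n); u=px(c,(.6,.222,.07)).astype(int)
  o.append(cv2.resize(c['img'][u[1]-26:u[1]+26,u[0]-26:u[0]+26,::-1],(400,400),interpolation=cv2.INTER_CUBIC))
  x,y,w=U['L']
  for q in('spacer','spacer_crown','spacer_tab','hub_b_grip','unit_b_gap','unit_b'):
    print(n,q,[((Ro.from_euler('z',-w).as_matrix()@(np.array(d['location'])-[x,y,0])).round(4),round(d['score'],2)) for d in optics.tip_of(c,q) if np.hypot(d['location'][0]-x,d['location'][1]-y)<.1])
cv2.imwrite('pics/g4.png',np.hstack(o))"
```

```text
T [0.6051 0.2224 0.117 ] p [0.6051 0.2214 0.1664] shift [0.0005 0.0005 0.0988] spin -0.003 tilt [-0.005  0.016 -1.   ] F [-0.3  0.1  0.8] t 21.3
side spacer [(array([-0.0132,  0.0012,  0.0867]), 0.4)]
side spacer_crown [(array([-0.0057, -0.0017,  0.1132]), 0.56), (array([ 0.0026,  0.001 , -0.0008]), 0.45)]
side spacer_tab [(array([-0.0082,  0.005 ,  0.1566]), 0.46)]
side hub_b_grip [(array([-0.028 ,  0.003 ,  0.0619]), 0.52)]
side unit_b_gap [(array([-0.0067, -0.0005,  0.064 ]), 0.72)]
side unit_b [(array([-0.0013,  0.0011, -0.0026]), 0.71)]
top spacer [(array([-0.0062, -0.0013,  0.0786]), 0.56)]
top spacer_crown [(array([-0.0095, -0.0034,  0.1178]), 0.5)]
top spacer_tab [(array([-0.007 ,  0.0005,  0.1588]), 0.4)]
top hub_b_grip [(array([-0.0328,  0.0026,  0.0584]), 0.53)]
top unit_b_gap [(array([-0.0102,  0.005 ,  0.0626]), 0.88)]
top unit_b [(array([-0.002 ,  0.0035,  0.0031]), 0.66)]
```

View pics/g4.png

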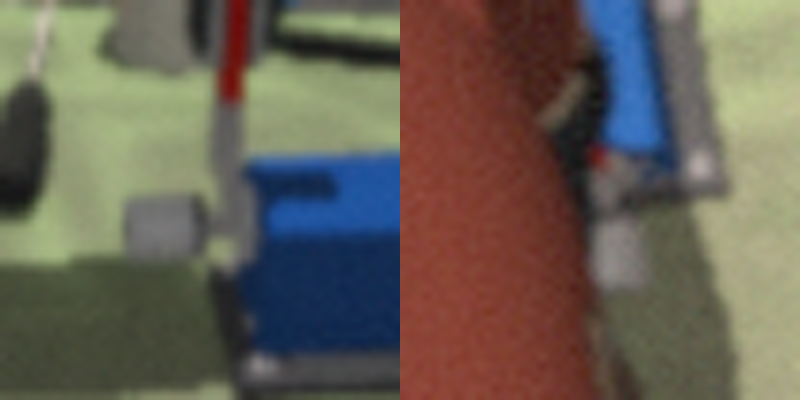

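```bash
python3 -c "
from h import *
c=cap('side');u=px(c,(.6,.222,.07)).astype(int);x,y,w=U['L'];M=Ro.from_euler('z',.168).as_matrix()
f=lambda P:((px(c,M@np.array(P)+[x,y,0])-(u-26))*400/52).round(0)
for X in(-.049,-.015,0): print('hub/cap',X,f([X,.0019,.06]),f([X,.0019,.074]))
for X in(-.0115,-.0035):
  print('spacer',X,[f([X,Y,z]) for z in(.09,.125)for Y in(-.016,.02)])
i=c['img'].astype(int); v=u[1]-26+int(230/7.7); print(v,i[v,u[0]-14:u[0]+8].tolist())
"
```

```text
hub/cap -0.049 [121. 227.] [122. 199.]
hub/cap -0.015 [200. 223.] [201. 195.]
hub/cap 0 [234. 222.] [236. 194.]
spacer -0.0115 [array([217., 184.]), array([205., 141.]), array([221., 111.]), array([208.,  69.])]
spacer -0.0035 [array([236., 183.]), array([223., 140.]), array([240., 110.]), array([227.,  68.])]
154 [[152, 159, 122], [151, 160, 122], [155, 164, 122], [141, 149, 113], [103, 107, 94], [112, 111, 111], [119, 118, 118], [120, 118, 117], [118, 116, 119], [121, 118, 118], [121, 119, 122], [118, 117, 118], [110, 109, 111], [86, 88, 87], [74, 74, 75], [90, 88, 87], [98, 95, 94], [97, 93, 92], [97, 94, 93], [98, 97, 96], [93, 94, 98], [59, 69, 86]]
```

Against the hub (125–207) and cap (238), the spacer plate (213–240) sits over the gap. Descending slowly.

```bash
python3 -c "
from h import *
ts(-.0067,.0007,.122)"
```

```text
T [0.6059 0.2226 0.122 ] p [0.6055 0.2219 0.167 ] shift [-0.0002  0.0011  0.09  ] spin -0.0023 tilt [-0.003  0.016 -1.   ] F [-0.1  0.9 -0.6] t 22.05
```

Call:
arm_command --motion '[{"fingers":-1,"x":0,"y":0.001,"z":0.015,"spin":0},{"fingers":-1,"x":0,"y":0.001,"z":0.03,"spin":0},{"fingers":-1,"x":0,"y":0.001,"z":0.04,"spin":0},{"fingers":-1,"x":0,"y":0.001,"z":0.05,"spin":0},{"fingers":-1,"x":0,"y":0.001,"z":0.05,"spin":0}]'

```text
time_s: 22.55
position: [0.6053, 0.2222, 0.1409]
tool_rot: [-2.02, -2.388, -0.014]
wrist_force: [0.2, -0.6, -1.5]
gripper_width: 0.0093
gripper_force: 58.5
```

```bash
python3 -c "
from h import *
ts(-.0067,.0007,.119)"
```

```text
T [0.6059 0.2226 0.119 ] p [0.6053 0.2222 0.1409] shift [-0.0002  0.0013  0.0439] spin -0.0023 tilt [-0.005  0.016 -1.   ] F [ 0.2 -0.6 -1.5] t 22.55
```

Call:
arm_command --motion '[{"fingers":-1,"x":0,"y":0,"z":0.01,"spin":0},{"fingers":-1,"x":0,"y":0,"z":0.02,"spin":0},{"fingers":-1,"x":0,"y":0,"z":0.03,"spin":0},{"fingers":-1,"x":0,"y":0,"z":0.03,"spin":0}]'

```text
time_s: 22.95
position: [0.6053, 0.2227, 0.1261]
tool_rot: [-2.02, -2.388, -0.015]
wrist_force: [-0.5, 1.2, -1.7]
gripper_width: 0.0092
gripper_force: 58.3
```

```bash
python3 -c "
from h import *
ts(-.0067,.0007,.117)"
```

```text
T [0.6059 0.2226 0.117 ] p [0.6053 0.2227 0.1261] shift [-0.0007  0.001   0.0182] spin -0.002 tilt [-0.005  0.016 -1.   ] F [-0.5  1.2 -1.7] t 22.95
```

Call:
arm_command --motion '[{"fingers":-1,"x":0,"y":0,"z":0.008,"spin":0},{"fingers":-1,"x":0,"y":0,"z":0.014,"spin":0},{"fingers":-1,"x":0,"y":0,"z":0.018,"spin":0},{"fingers":-1,"x":0,"y":0,"z":0.018,"spin":0}]'

```text
time_s: 23.35
position: [0.6057, 0.2228, 0.1177]
tool_rot: [-2.021, -2.388, -0.015]
wrist_force: [0.6, 2.6, -1.5]
gripper_width: 0.0093
gripper_force: 58.5
```

```bash
python3 -c "
from h import *
ts(-.0067,.0007,.117)
c=cap('side'); u=px(c,(.6,.222,.07)).astype(int)
cv2.imwrite('pics/g5.png',cv2.resize(c['img'][u[1]-32:u[1]+26,u[0]-29:u[0]+29,::-1],(500,500),interpolation=cv2.INTER_CUBIC))"
```

```text
T [0.6059 0.2226 0.117 ] p [0.6057 0.2228 0.1177] shift [-0.0006  0.0004  0.0013] spin -0.0021 tilt [-0.004  0.016 -1.   ] F [ 0.6  2.6 -1.5] t 23.35
```

View pics/g5.png

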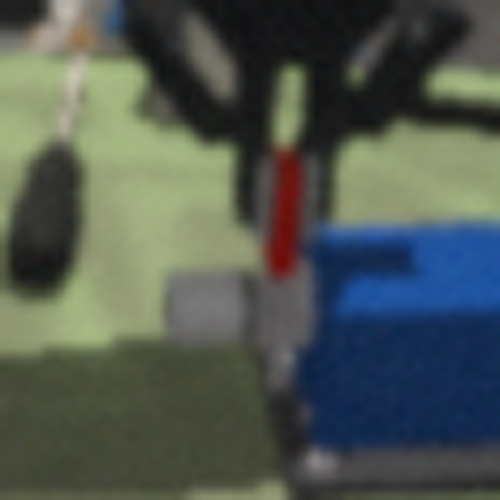

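The spacer plate (285,310) is between hub (205,310) and housing. I'll go down until it touches.

Call:
arm_command --motion '[{"fingers":-1,"x":0,"y":0,"z":0.003,"spin":0},{"fingers":-1,"x":0,"y":0,"z":0.005,"spin":0},{"fingers":-1,"x":0,"y":0,"z":0.005,"spin":0}]'

```text
time_s: 23.7
position: [0.6065, 0.2229, 0.1168]
tool_rot: [-2.022, -2.389, -0.018]
wrist_force: [-1.8, 0.7, 8.8]
gripper_width: 0.0094
gripper_force: 60.0
```

```bash
python3 -c "
from h import *
ts(-.0067,.0007,.117)"
```

```text
T [0.6059 0.2226 0.117 ] p [0.6065 0.2229 0.1168] shift [-0.0005 -0.0013 -0.0004] spin -0.0021 tilt [-0.001  0.016 -1.   ] F [-1.8  0.7  8.8] t 23.7
```

Contact at the expected height (9 N). Releasing and rising straight up.

Call:
arm_command --motion '[{"fingers":-1,"x":0,"y":0,"z":-0.002,"spin":0},{"fingers":-0.3,"x":0,"y":0,"z":-0.002,"spin":0},{"fingers":-0.3,"x":0,"y":0,"z":-0.002,"spin":0},{"fingers":-0.3,"x":0,"y":0,"z":-0.002,"spin":0},{"fingers":-0.3,"x":0,"y":0,"z":-0.04,"spin":0},{"fingers":-0.3,"x":0,"y":0,"z":-0.12,"spin":0},{"fingers":-0.3,"x":0,"y":0,"z":-0.2,"spin":0},{"fingers":-0.3,"x":0,"y":0,"z":-0.2,"spin":0}]'

```text
time_s: 24.5
position: [0.6088, 0.2216, 0.2212]
tool_rot: [-2.024, -2.392, -0.026]
wrist_force: [0.5, 0.9, -0.1]
gripper_width: 0.03
gripper_force: 0.0
```

Call:
arm_command --motion '[{"fingers":-0.3,"x":-0.3,"y":0,"z":0,"spin":0},{"fingers":-0.3,"x":-0.3,"y":0,"z":0,"spin":0},{"fingers":-0.3,"x":-0.3,"y":0,"z":0,"spin":0},{"fingers":-0.3,"x":-0.3,"y":0,"z":0,"spin":0},{"fingers":-0.3,"x":-0.3,"y":0,"z":0,"spin":0}]'

```text
time_s: 25.0
position: [0.6309, 0.0719, 0.2125]
tool_rot: [-2.024, -2.385, -0.015]
wrist_force: [-0.7, 0.5, -0.6]
gripper_width: 0.0298
gripper_force: 0.0
```

```bash
python3 -c "
from h import *
print(pose()[0],pose()[2]['wrist_force'])
o=[]
for n in('side','top'):
  c=cap(n); u=px(c,(.6,.222,.07)).astype(int)
  o.append(cv2.resize(c['img'][u[1]-26:u[1]+26,u[0]-26:u[0]+26,::-1],(400,400),interpolation=cv2.INTER_CUBIC))
  for k in 'LR':
   x,y,w=U[k]
   for q in('spacer','spacer_crown','spacer_tab','hub_b_grip','unit_b_gap'):
    print(n,k,q,[((Ro.from_euler('z',-w).as_matrix()@(np.array(d['location'])-[x,y,0])).round(4),round(d['score'],2)) for d in optics.tip_of(c,q) if np.hypot(d['location'][0]-x,d['location'][1]-y)<.1])
cv2.imwrite('pics/g6.png',np.hstack(o))"
```

```text
[0.63087055 0.07194148 0.2125392 ] [-0.73735891  0.54197363 -0.58567504]
side L spacer [(array([-0.0055,  0.0088,  0.0371]), 0.59), (array([-0.0051,  0.005 ,  0.0631]), 0.53)]
side L spacer_crown [(array([-0.0007, -0.0006,  0.0647]), 0.49)]
side L spacer_tab [(array([-0.0073, -0.0025,  0.105 ]), 0.56)]
side L hub_b_grip [(array([-0.0334,  0.0045,  0.0603]), 0.46)]
side L unit_b_gap [(array([-0.0089, -0.002 ,  0.0643]), 0.7)]
side R spacer []
side R spacer_crown []
side R spacer_tab []
side R hub_b_grip []
side R unit_b_gap []
top L spacer [(array([-0.0124,  0.0038,  0.0633]), 0.72)]
top L spacer_crown []
top L spacer_tab [(array([-0.0079,  0.001 ,  0.0625]), 0.16)]
top L hub_b_grip []
top L unit_b_gap []
top R spacer []
top R spacer_crown []
top R spacer_tab []
top R hub_b_grip []
top R unit_b_gap []
```

View pics/g6.png

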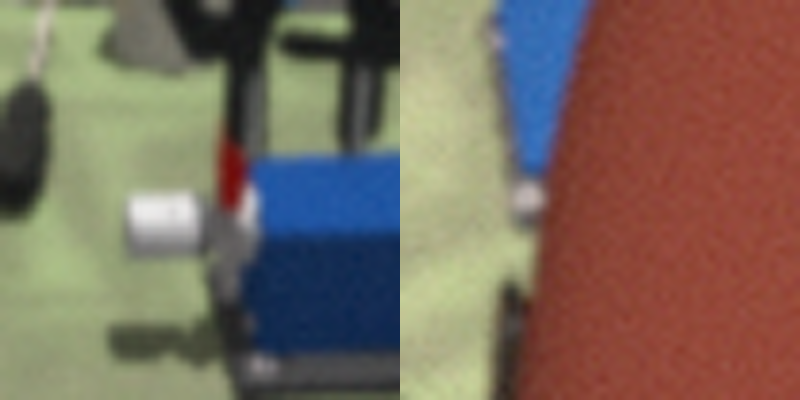

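The spacer hangs between hub and housing, but the gripper hides part of it. I'll clear away and check.

Call:
arm_command --motion '[{"fingers":-0.3,"x":-0.3,"y":-0.4,"z":-0.1,"spin":0},{"fingers":-0.3,"x":-0.3,"y":-0.4,"z":-0.1,"spin":0},{"fingers":-0.3,"x":-0.3,"y":-0.4,"z":-0.1,"spin":0},{"fingers":-0.3,"x":-0.3,"y":-0.4,"z":-0.1,"spin":0},{"fingers":-0.3,"x":-0.3,"y":-0.4,"z":-0.1,"spin":0},{"fingers":-0.3,"x":-0.3,"y":-0.4,"z":-0.1,"spin":0}]'

```text
time_s: 26.7
position: [0.4561, -0.1114, 0.2621]
tool_rot: [-2.027, -2.386, -0.014]
wrist_force: [0.3, 0.8, -0.2]
gripper_width: 0.0297
gripper_force: 0.0
```

```bash
python3 -c "
from h import *
o=[]
for n in('side','top'):
  c=cap(n); u=px(c,(.6,.222,.07)).astype(int)
  o.append(cv2.resize(c['img'][u[1]-26:u[1]+26,u[0]-26:u[0]+26,::-1],(400,400),interpolation=cv2.INTER_CUBIC))
  for k in 'LR':
   x,y,w=U[k]
   for q in('spacer','spacer_crown','spacer_tab','hub_b_grip','unit_b_gap'):
    print(n,k,q,[((Ro.from_euler('z',-w).as_matrix()@(np.array(d['location'])-[x,y,0])).round(4),round(d['score'],2)) for d in optics.tip_of(c,q) if np.hypot(d['location'][0]-x,d['location'][1]-y)<.1])
cv2.imwrite('pics/g7.png',np.hstack(o))"
```

```text
side L spacer [(array([-0.0075,  0.0062,  0.0379]), 0.57)]
side L spacer_crown [(array([-0.0033,  0.0005,  0.0642]), 0.41)]
side L spacer_tab [(array([-0.0071, -0.0039,  0.1048]), 0.48)]
side L hub_b_grip [(array([-0.033 ,  0.003 ,  0.0581]), 0.65)]
side L unit_b_gap [(array([-0.0089, -0.    ,  0.0621]), 0.56)]
side R spacer []
side R spacer_crown []
side R spacer_tab []
side R hub_b_grip []
side R unit_b_gap []
top L spacer [(array([-0.0049,  0.0075,  0.0295]), 0.59)]
top L spacer_crown [(array([-0.0073,  0.0003,  0.0685]), 0.39)]
top L spacer_tab [(array([-0.007 ,  0.0009,  0.0693]), 0.65), (array([-0.0033, -0.0072,  0.1061]), 0.46)]
top L hub_b_grip [(array([-0.0343,  0.0059,  0.0585]), 0.56)]
top L unit_b_gap [(array([-0.0108,  0.0049,  0.0637]), 0.74)]
top R spacer []
top R spacer_crown []
top R spacer_tab []
top R hub_b_grip []
top R unit_b_gap []
```

View pics/g7.png

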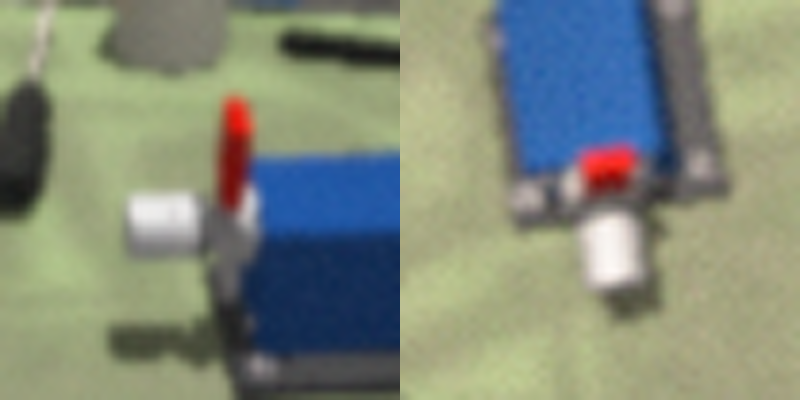

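```bash
cat > lean.py <<'E'
from fit import *
def hull(c,v):
    P=np.array([px(c,Ro.from_euler('z',.168).as_matrix()@(Ro.from_euler('x',v[1]).as_matrix()@[X,Y,Z]+[v[2],v[0],.066])+[U['L'][0],U['L'][1],0]) for X in(-.005,.005) for Y in(-.011,.011) for Z in(.012,.058)])
    return P
def co(v,D):
    e=0
    for c,m,lo in D:
        h=cv2.convexHull(((hull(c,v)-lo+.5)*8).astype(np.float32)).astype(np.int32)
        im=np.zeros((m.shape[0]*8,m.shape[1]*8),np.uint8); cv2.fillPoly(im,[h],1)
        e+=np.abs(cv2.resize(im.astype(np.float32),m.shape[::-1],interpolation=cv2.INTER_AREA)-m).sum()/m.sum()
    return e
for k in range(2):
    D=[]
    for n in('side','top'):
        c=cap(n); m=col(c,(0,120,60),(10,255,255))|col(c,(170,120,60),(180,255,255)); lo=hull(c,[0,.1,-.0075]).mean(0).astype(int)-16
        D.append((c,m[lo[1]:lo[1]+32,lo[0]:lo[0]+32].astype(np.float32),lo))
    r=min((minimize(co,[0,a,-.007],args=(D,),method='Nelder-Mead',options=dict(initial_simplex=[[0,a,-.007],[.004,a,-.007],[0,a+.1,-.007],[0,a,-.003]])) for a in(-.1,.05,.15,.25)),key=lambda r:r.fun)
    print(r.x.round(4),r.fun,[d[1].sum() for d in D])
E
python3 lean.py
```

```text
[-0.0032  0.1414 -0.0047] 0.7413594722747803 [np.float32(49.0), np.float32(31.0)]
[-0.0008  0.188  -0.0047] 0.713887095451355 [np.float32(49.0), np.float32(32.0)]
```

The lean is about 0.16 rad and steady: the slot rests 2 mm off-centre, which is a stable position. That is within the limits, and the arm is clear. Handing in.

```bash
python3 -c "
from h import *
print(finish_job())"
```

```text
the job is handed in; nothing more can be done
None
```

I tested both units and handed the job in, but `finish_job()` returned no verdict. The right-hand unit has about 4 mm of float and the left-hand one about 12 mm; both shafts are left pulled out. The spacer hangs on the left unit's shaft between hub and housing, leaning about 0.16 rad (limit 0.3). The arm is clear, and it did not go near the tools except passing above them.

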